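# Balance the bar pendulum on the knife edge and mark its centre of gravity

## Robot

A 6-joint arm with a two-finger parallel gripper is mounted at the origin on the work surface. World frame = base frame: x ahead of the robot, y to its left, z up, the work surface at z = 0. Lengths are in m, angles in rad, forces in N, time in s.
With the tool pointing down it reaches from about 0.4 to 0.825 m from the base axis. Payload 7 kg.
Tool frame: the origin (TCP) lies on the centre line of the jaws, within the pads' length; the fingertips stand tip_reach ahead of it and the grasp point (between the pads) is the TCP (tip_reach is the distance from the TCP to the fingertips, in m); z points along the fingers, y is the line along which they close (so a half turn about z gives the same grasp; the last joint's range is limited). The gripper opens to 88 mm and grips with 3 to 60 N. Pads are 19 mm wide; open, the fingers measure 130 mm over their backs; the gripper's body (78 mm by 193 mm) begins 47 mm behind the grasp point.
Start: joints at [-0.944, 0.359, 0.012, 0, -1.224, -0.288], TCP at [0.224, -0.637, 0.246] pointing down, gripper open.
Joint ranges: [-3.07, 3.07], [-1.43, 2.12], [-1.02, 1.25], [-3.03, 1.67], [-3.05, -0], [-3.03, 3.03]. Speed limits (rad/s): [2.39, 2.39, 3.01, 3.14, 3.14, 3.14].

## Interface

Orientations are given as [roll, pitch, yaw] about the fixed x, y, z axes, in that order (R = Rz(yaw) Ry(pitch) Rx(roll)).
In Python, from station import get_state, grab_frame, calibration, job_done, find_in, mark_of, tip_reach gives the robot as it stands.
- The arm moves only by the shell command python3 -m handwheel 'ROWS' [OPENING] [FORCE]. ROWS is JSON, a list of rows, each an object with "delta_pos": the shift along the world's x, y, z in units of 30 mm (1.0 is 30 mm), a list of three; "dr": the turn, a rotation vector about the world's x, y, z in degrees, a list of three. In form: [{"delta_pos": [tx, ty, tz], "dr": [rx, ry, rz]}, ...]. A call has 1 to 10 rows; each row shifts and turns the commanded pose from where the row before left it; what a row does not reach is not made up. A row lasts 1/10 s, in which the tool goes at most 50 mm and 8.59 degrees, less where a joint would pass 70% of its speed; a pose out of reach is approached as far as the arm can. A call is refused whole if a number of a shift passes 1 or a number of a turn 8.59, either way. A call with a gripper value outside its range is refused whole. OPENING is the closure, from -1 (fully open) to 1 (shut), set as the call begins (- or left out, the last holds). The fingers move at their own pace and stop on an object; FORCE is the grip in N (left out, the last holds). Time passes only in rows, so rows that do not move let the fingers close. It gives the time, the measured TCP pose, the force, the opening and the grip force at its end, in the units of the state.
- get_state(): the state, without advancing time (a new reading comes with each control period).
- grab_frame(name): name is "scene" or "top"; returns the picture (420x560x3 uint8, red, green, blue); there is no depth.
- calibration(name): a dict with "fx", "fy", "cx", "cy" (pixels), "extrinsics" (4x4, takes a point from world to camera coordinates). Camera axes: x right, y down, z forward; pixel columns grow to the right and rows downward; lengths in m; the calibration is good to about 2 mm. A picture is of the moment at which its call begins. calibration takes no time and is no camera call.
- job_done(): hands the job in; it is judged then, once.
Trained networks look in the newest picture that a camera, given by its name, has taken for a name from the list of things; names that differ only in an ending like _2 or _b are one class to them, and where a whole thing is asked for, a point or a joint stands for the part that bears it (a point fixed in the world has none). Each returns a list of dicts, best first, with "conf" (0 to 1); they miss things now and then, are a little off and sometimes report something else, mostly with a low value. They report only what shows in the picture. A call takes as long as a camera call. They do not tell look-alikes from the thing itself.
- find_in(camera, query): "location" ([column, row] in pixels, amid what is visible of it).
- mark_of(camera, query): "location" ([column, row] in pixels: a listed point, or the origin of a listed thing).
The state is a dict: "t": time; "q": joint angles; "qd": joint speeds; "joint_efforts": joint torques, N m; "eef_pos": TCP position; "ee_rot": TCP orientation; "force": force on the tool from outside, world axes, zero at the start; "moment": the same for the moment, N m; "width": finger opening in m; "gripper_force": force on a finger pad.
Only numpy, scipy, OpenCV 4.12 (cv2) and the standard library are available. Lean on these libraries where they do the work, as an engineer would, in place of code of your own. Each camera call takes 0.05 s, during which the arm holds its last target. There are 200 camera calls.

## Task

Find and mark the centre of gravity of the bar pendulum before it is hung and timed: slide the bar along the knife edge, without lifting it off or pressing it hard onto the edge, until it stays balanced level by itself with nothing else holding it. Then take the paint marker from the tube rack and press its sprung nib gently on top of the bar right above the knife edge to mark the balance point, put the marker back in its hole in the rack, and leave the bar balanced and everything else undisturbed.

Things in the scene. Friction and masses are not known exactly. Their poses are not given: they have to be found in the camera images.
- edge (a point): Middle of the top of the knife edge: a steel wedge 60 mm long with a flat crest 6 mm wide, fixed 52 mm above the bench. The crest runs along this point's y axis; x is the level direction across it, along which the bar lies (within about 0.04 rad). The bar balances when its centre of gravity is over the crest's width, and tips right over otherwise.
- bar_mid (a point): Centre of the loose bar pendulum: a drilled flat aluminium bar 360 x 25 x 10 mm, 0.243 kg. The point is half-way along, across and up (5 mm above the underside). x runs along the bar towards the brass bob, z is up out of the bar's top face. It starts lying across the knife edge near its middle, tipped, the bob down on the bench. Level, its x axis is horizontal.
- bob_mid (a point): Centre of the round brass bob (40 mm diameter, 44 mm high, with a small knurled screw 10 mm high on top) clamped on the bar 138 mm from its middle, reaching 30 mm below the bar's underside and 4 mm above its top. Its inside, and so its mass (0.15 to 0.31 kg), cannot be seen; the balance point lies somewhere from 52 to 79 mm from the bar's middle towards the bob.
- marker_grip (a point): Point on the axis of the loose paint marker, 20 mm below its top, where it can be grasped: a round aluminium pen, barrel 16 mm diameter and 109 mm long, below it a shoulder and a nose 10 mm diameter and 30 mm long, 140 mm in all without nib, 0.04 kg. It stands nib down in the rack, this point about 130 mm above the bench. z points from nib to top.
- marker_shoulder (a point): Point on the marker's axis at the shoulder between nose and barrel, 90 mm below marker_grip.
- nib_tip (a point): End of the marker's nib, 127 mm below marker_grip; 5 mm diameter, it stands 7 mm out of the nose.
- nib (a joint): How far the sprung nib is pushed in, m: 0 free, 0.004 fully in (spring 0.4 N per mm, 1.6 N fully in). Paint comes when it is pushed in 1.5 mm or more for a moment (0.2 s).
- hole (a point): Centre of the mouth of the marker's hole, in the middle of the white tube rack (153 x 46 mm, fixed, top 76 mm above the bench). The top plate's hole is 21 mm wide; 36 mm below, a second plate has a 13 mm hole that takes the nose and carries the shoulder. Closed tubes in the rack reach 99 mm above the bench, 33 mm and more to the sides along the point's x axis.
- amber: Bystander to leave alone: amber glass bottle, 72 mm diameter, 165 mm tall; origin at the underside.
- jar: Bystander to leave alone: white plastic jar, 64 mm diameter, 85 mm tall; origin at the underside.
- beaker: Bystander to leave alone: glass beaker, 70 mm diameter, 95 mm tall; origin at the underside.
- sparebob: Bystander to leave alone: spare brass bob standing on the bench, 40 mm diameter, 54 mm tall; origin at the underside.
- stopwatch: Bystander to leave alone: black stopwatch, 54 mm diameter, 14 mm tall; origin at the underside.
- rule: Bystander to leave alone: steel rule 300 x 26 x 3 mm; origin at the underside.
- driver: Bystander to leave alone: screwdriver 150 mm long; origin at the underside.
- stand: The knife-edge stand, fixed to the bench: grey cast base 84 x 100 mm, 10 mm high, 31 mm under the wedge; origin at the centre of its underside. The wedge sits in a rubber bush and yields by up to 4 degrees about its crest (0.5 N m per rad), which calms a rocking bar within a second or two.
- bar: The bar with its bob as a whole; origin half-way along, on its underside; axes as bar_mid.
- marker: The marker with its nib as a whole; origin at the lower end of its nose, z up along its axis.
Mind the look-alikes: they are no part of the job. Of the things shaped like the marker, the aluminium one is meant.

How it is judged:
By the outcome, as a careful person would: the job done as asked, in the order asked, and still so for the second after the job is handed in, with the robot touching nothing.
It also fails if it takes over 72 s, if anything falls off the work surface, if the arm or the gripper's body presses on something with over 40 N, if the wrist force passes 120 N, or if a joint passes its speed limit or range.

## Working session

There is one attempt and no reset: what is moved stays moved. The work goes in short steps, Python scripts to look and compute and a shell command to move; the robot and the scene stay as the last step left them, time stands still between calls to the robot, and variables do not carry over. Pictures are saved under pics/ and viewed, at most 10 in all, crops included, and the job is handed in when it is done.

```bash
mkdir -p pics; ls
cat > h.py <<'E'
import numpy as np, cv2
from station import *
def ray(cam,px):
    c=calibration(cam);E=np.array(c["extrinsics"]);R,t=E[:3,:3],E[:3,3]
    d=R.T@np.array([(px[0]-c["cx"])/c["fx"],(px[1]-c["cy"])/c["fy"],1]);return -R.T@t,d
def onz(cam,px,z):
    o,d=ray(cam,px);return o+d*(z-o[2])/d[2]
def tri(a,b):
    (o1,d1),(o2,d2)=ray("scene",a),ray("top",b)
    d1=d1/np.linalg.norm(d1);d2=d2/np.linalg.norm(d2)
    s=np.linalg.lstsq(np.c_[d1,-d2],o2-o1,rcond=None)[0]
    p,q=o1+s[0]*d1,o2+s[1]*d2;return (p+q)/2,np.linalg.norm(p-q)
def proj(cam,p):
    c=calibration(cam);E=np.array(c["extrinsics"]);q=E[:3,:3]@p+E[:3,3]
    return np.array([c["fx"]*q[0]/q[2]+c["cx"],c["fy"]*q[1]/q[2]+c["cy"]])
E
python3 - <<'E'
from h import *
np.set_printoptions(precision=4,suppress=True)
for n in ["scene","top"]:
    cv2.imwrite(f"pics/{n}0.png",grab_frame(n)[:,:,::-1])
for q in ["edge","bar_mid","bob_mid","marker_grip","marker_shoulder","hole"]:
    r=[mark_of(n,q) for n in ["scene","top"]]
    print(q,[[(np.round(x["location"],1).tolist(),round(x["conf"],2)) for x in k[:3]] for k in r])
    if r[0] and r[1]: print(tri(r[0][0]["location"],r[1][0]["location"]))
s=get_state();print(tip_reach if not callable(tip_reach) else tip_reach(),s)
for n in ["scene","top"]: print(n,ray(n,(280,210)),calibration(n)["fx"])
E
```

```text
pics
edge [[([308.7, 212.8], 0.83)], [([240.0, 219.6], 0.9), ([240.4, 225.6], 0.72)]]
(array([0.5736, 0.0943, 0.0578]), np.float64(0.005585775652864368))
bar_mid [[([311.5, 212.3], 0.96)], [([240.6, 219.6], 0.65), ([308.1, 158.5], 0.48)]]
(array([0.5734, 0.0968, 0.0591]), np.float64(0.0032368512069743337))
bob_mid [[([361.6, 219.8], 0.87), ([398.7, 196.5], 0.25), ([310.1, 211.8], 0.24)], [([198.1, 225.1], 0.52)]]
(array([0.5646, 0.228 , 0.03  ]), np.float64(6.811695836483712e-05))
marker_grip [[([124.4, 193.3], 0.73), ([141.5, 158.5], 0.58), ([138.8, 172.3], 0.46)], [([390.9, 237.7], 0.67), ([396.9, 203.0], 0.64), ([402.5, 266.2], 0.5)]]
(array([ 0.5093, -0.3697,  0.0591]), np.float64(0.03519070297498839))
marker_shoulder [[([128.5, 223.9], 0.79), ([143.8, 184.4], 0.72), ([142.7, 203.2], 0.62)], [([392.9, 267.3], 0.67), ([384.2, 242.6], 0.66), ([386.2, 209.7], 0.41)]]
(array([ 0.4249, -0.4195, -0.1158]), np.float64(0.02569833783351258))
hole [[([146.7, 189.8], 0.87)], [([385.8, 240.5], 0.94)]]
(array([ 0.4973, -0.3322,  0.0665]), np.float64(0.002107619420275444))
0.019 {'t': 0.7, 'q': array([-0.9439,  0.3586,  0.0119,  0.    , -1.2241, -0.2881]), 'qd': array([ 0.0005, -0.0014,  0.    , -0.0007,  0.    , -0.0008]), 'joint_efforts': array([  0.0006, -58.2163,  29.325 ,   7.0013,   0.0125,  -0.    ]), 'eef_pos': array([ 0.2243, -0.6366,  0.2456]), 'ee_rot': array([-3.1416, -0.    , -2.8028]), 'force': array([-0.9491,  0.4681,  0.652 ]), 'moment': array([ 0.0201,  0.0083, -0.0112]), 'gripper_force': 0.0, 'width': 0.08781037453227647}
scene (array([1.4959, 0.0227, 0.7949]), array([-0.7843, -0.0027, -0.6205])) 471.7046375189701
top (array([0.3923, 0.0135, 1.1887]), array([ 0.1803, -0.0327, -0.9834])) 380.66266082437795
```

View pics/scene0.png

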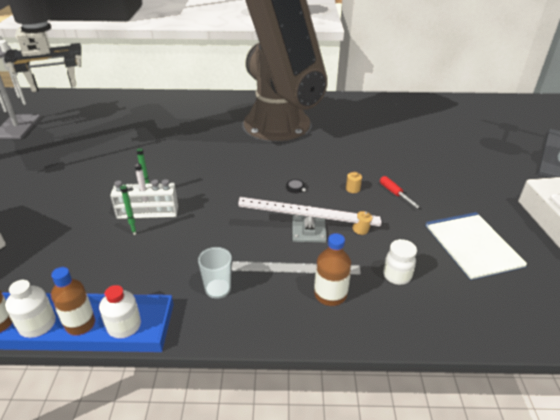

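View pics/top0.png

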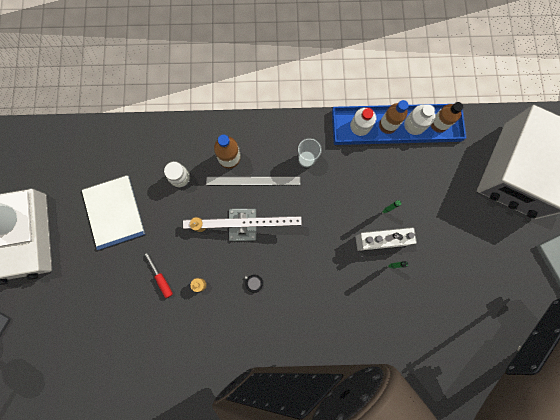

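The scene picture shows the bar tipped with its bob at (362,220) and the edge at (309,213). The rack is at (145,200). Three things look like the marker: a green pen in front of the rack at (128,205), a green pen behind it at (142,165), and an aluminium pen in the rack's middle hole at about (139,178). The aluminium one, standing in the rack, fits the description, so I'll confirm it in an enlarged crop.

Run:
```python
import cv2,numpy as np
a=cv2.imread("pics/scene0.png");b=cv2.imread("pics/top0.png")
f=lambda i,x,y,w,h,k:cv2.resize(i[y:y+h,x:x+w],(400,300),interpolation=cv2.INTER_CUBIC)
m=np.vstack([np.hstack([f(a,100,145,100,75,4),f(b,345,195,100,75,4)]),np.hstack([f(a,230,170,160,120,0),f(b,175,175,133,100,3)])])
cv2.imwrite("pics/m0.png",m)
```

```text
(no output)
```

View pics/m0.png

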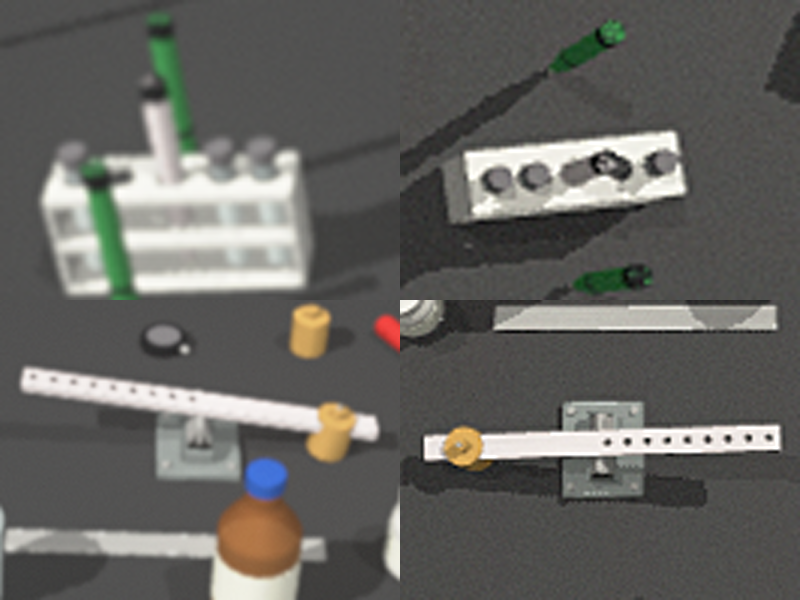

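The crop confirms it: the aluminium pen stands in the rack's middle hole, with its cap at scene (138,166) and top (396,235). The two green pens stand outside the rack. Next I'll work out the metric positions.

Run:
```python
from h import *
np.set_printoptions(precision=4,suppress=True)
F=[];
for n in ["scene","top"]: grab_frame(n)
for q,z in [("stand",0),("edge",.052),("bob_mid",.03),("amber",0),("jar",0),("beaker",0),("sparebob",0)]:
    for n in ["scene","top"]:
        print(q,n,[(onz(n,x["location"],z)[:2],round(x["conf"],2)) for x in mark_of(n,q)[:2]])
    s=get_state();F.append(np.r_[s["force"],s["moment"]])
F=np.array(F);print(F.mean(0),F.std(0))
for z in (.135,.15): print("mk cap",z,onz("scene",(138.2,166),z),onz("top",(396,235),z))
print("mk",tri((138.2,166),(396,235)))
for n in ("marker_grip","marker_shoulder"):
  a=[x["location"] for x in mark_of("scene",n)[:4]];b=[x["location"] for x in mark_of("top",n)[:4]]
  for i in a:
    for j in b:
      p,e=tri(i,j)
      if e<.01: print(n,np.round(i),np.round(j),p,e)
im=cv2.imread("pics/top0.png");r=im[205:240,175:310].astype(int)
m=((r.min(2)>175)).astype(np.uint8)
k,l,st,c=cv2.connectedComponentsWithStats(m);i=1+st[1:,4].argmax()
ys,xs=np.where(l==i);v,u=ys+205.,xs+175.
print(st[i],np.polyfit(u,v,1),[ (w,v[u==w].mean()) for w in (u.min()+2,u.max()-2)])
```

```text
stand scene [(array([0.5786, 0.0884]), 0.71)]
stand top [(array([0.5713, 0.087 ]), 0.85)]
edge scene [(array([0.5678, 0.0935]), 0.8)]
edge top [(array([0.5715, 0.0984]), 0.66), (array([0.3849, 0.2201]), 0.53)]
bob_mid scene [(array([0.5659, 0.2258]), 0.78)]
bob_mid top [(array([0.5598, 0.2314]), 0.55), (array([0.3879, 0.2343]), 0.4)]
amber scene [(array([0.791 , 0.1329]), 0.6)]
amber top [(array([0.7868, 0.129 ]), 0.78)]
jar scene [(array([0.7269, 0.301 ]), 0.8)]
jar top [(array([0.718 , 0.2875]), 0.57)]
beaker scene [(array([ 0.7736, -0.1182]), 0.58)]
beaker top [(array([ 0.7814, -0.1217]), 0.81)]
sparebob scene [(array([0.3958, 0.2242]), 0.82), (array([ 0.3194, -0.4102]), 0.62)]
sparebob top [(array([0.3903, 0.232 ]), 0.59)]
[ 0.0214 -0.0846  0.2127  0.0019  0.0065 -0.0004] [0.1956 0.5031 0.6281 0.0242 0.0253 0.02  ]
mk cap 0.135 [ 0.4892 -0.3434  0.135 ] [ 0.5056 -0.3418  0.135 ]
mk cap 0.15 [ 0.5121 -0.335   0.15  ] [ 0.5039 -0.3367  0.15  ]
mk (array([ 0.5044, -0.3381,  0.145 ]), np.float64(0.0005621126692796706))
marker_grip [138. 174.] [393. 236.] [ 0.5044 -0.3406  0.1218] 0.0
[... 211 characters left out ...]
03. 264.] [ 0.4258 -0.3536  0.1298] 0.005284323687447949
marker_grip [123. 193.] [395. 204.] [ 0.5945 -0.353   0.1253] 0.004205857768862333
marker_shoulder [129. 224.] [388. 207.] [ 0.6029 -0.3552  0.0385] 0.0017755199312757446
marker_shoulder [146. 203.] [392. 266.] [ 0.4238 -0.371  -0.0342] 0.008942601316035938
marker_shoulder [146. 203.] [385. 239.] [ 0.5049 -0.3403  0.0283] 0.0063904011415803425
marker_shoulder [146. 182.] [392. 266.] [ 0.4226 -0.3545  0.0369] 0.0028323545448073724
marker_shoulder [146. 182.] [385. 239.] [ 0.4996 -0.3266  0.0911] 0.004404616561881222
[ 27   8  99  15 747] [ -0.0313 229.6678] [(np.float64(204.0), np.float64(223.5)), (np.float64(298.0), np.float64(220.5))]
```

Run:
```python
from h import *
np.set_printoptions(precision=4,suppress=True)
im=cv2.imread("pics/top0.png")
# bar plane: passes edge y=.09 at top z=.062, slope
th=np.arcsin(22/138)
def onbar(px):
    o,d=ray("top",px)
    # z = .062 -(y-.09)*tan(th)
    s=(.062/1-(o[1]-.09)*np.tan(th)-o[2])/(d[2]+d[1]*np.tan(th));return o+s*d
for px in [(204,223.5),(240,222.0),(298,220.5),(301,220.5),(302,220.4),(183,224)]: print(px,onbar(px))
# stand base plate corners in top
g=im[200:250,220:265].astype(int)
print(im[212,222:262].mean(1).astype(int)); print(im[236,222:262].mean(1).astype(int)); print(im[200:250,232].mean(1).astype(int));print(im[200:250,252].mean(1).astype(int))
print(im[222,176:190].mean(1).astype(int),im[221,294:306].mean(1).astype(int))
p=onz("top",(280,210),.3)
```

```text
(204, 223.5) [0.5671 0.2077 0.043 ]
(240, 222.0) [0.5659 0.0969 0.0609]
(298, 220.5) [ 0.5612 -0.0747  0.0886]
(301, 220.5) [ 0.5607 -0.0833  0.09  ]
(302, 220.4) [ 0.5609 -0.0862  0.0905]
(183, 224) [0.569  0.2739 0.0323]
[ 78  80  74  74  84  53  34 139 146 184 168 129 145 150 152 111 109 118
 121 144 142 140 134 136 149 151 146 151 148 118 174 169 152 130  82  70
  77  74  74  76]
[ 51  60  44  51  51  48  32 111 131 146 127 112 117 115 117 118 120 103
 105 101 101  98 100  99  99  97  90 113 111 116 145 137 120  97  54  43
  53  50  49  50]
[ 74  80  76  72  76  76  78  73  92 175 171 196 168 111 157 156 154 149
 161 247 231 234 233 233 237 238 255  70  93  95  97  95  95 112 114 114
 127 123 100 116  93  39  60  80  74  76  78  75  73  71]
[ 74  73  77  77  79  79  74  68  83 163 180 190 174 122 148 153 146 155
 232 239 242 232 230 237 241 243 135 127 132 132 128  85  96 112 110 115
 145 139 102 116  66  29  52  78  77  77  81  72  77  77]
[ 76  79  74  77  77  72  49 244 238 229 225 228 234 179] [235 242 190  98 104 230 255 149  60  72  81  75]
```

```bash
python3 -m handwheel '[{"delta_pos":[0.3,1,0],"dr":[0,0,7]},{"delta_pos":[0.3,1,0],"dr":[0,0,7]},{"delta_pos":[0.3,1,0],"dr":[0,0,7]},{"delta_pos":[0.3,1,0],"dr":[0,0,7]},{"delta_pos":[0.3,1,0],"dr":[0,0,7]},{"delta_pos":[0.3,1,0],"dr":[0,0,7]},{"delta_pos":[0.3,1,0],"dr":[0,0,7]},{"delta_pos":[0.3,1,0],"dr":[0,0,7]},{"delta_pos":[0.3,1,0],"dr":[0,0,7]},{"delta_pos":[0.3,1,0],"dr":[0,0,7]}]' -0.2
```

```text
t: 2.7
eef_pos: [0.3145, -0.3355, 0.2458]
ee_rot: [-3.141, -0.0, -1.576]
force: [1.6, 0.2, 0.8]
width: 0.0527
gripper_force: 0.0
```

```bash
python3 -c "
from h import *
print(onz('top',(242.3,224.7),.01),onz('top',(229,224.7),.01),onz('top',(255.6,224.7),.01))"
python3 -m handwheel '[{"delta_pos":[0.45,1,0],"dr":[-0.9,0,0]},{"delta_pos":[0.45,1,0],"dr":[-0.9,0,0]},{"delta_pos":[0.45,1,0],"dr":[-0.9,0,0]},{"delta_pos":[0.45,1,0],"dr":[-0.9,0,0]},{"delta_pos":[0.45,1,0],"dr":[-0.9,0,0]},{"delta_pos":[0.45,1,0],"dr":[-0.9,0,0]},{"delta_pos":[0.45,1,0],"dr":[-0.9,0,0]},{"delta_pos":[0.45,1,0],"dr":[-0.9,0,0]},{"delta_pos":[0.45,1,0],"dr":[-0.9,0,0]},{"delta_pos":[0.45,1,0],"dr":[-0.9,0,-1]}]'
python3 -m handwheel '[{"delta_pos":[0.49,0.94,-0.4],"dr":[0,0,0]},{"delta_pos":[0.49,0.94,-0.4],"dr":[0,0,0]},{"delta_pos":[0.49,0.94,-0.4],"dr":[0,0,0]},{"delta_pos":[0.49,0.94,-0.4],"dr":[0,0,0]},{"delta_pos":[0.49,0.94,-0.4],"dr":[0,0,0]},{"delta_pos":[0.49,0.94,-0.4],"dr":[0,0,0]},{"delta_pos":[0.49,0.94,-0.4],"dr":[0,0,0]},{"delta_pos":[0.49,0.94,-0.4],"dr":[0,0,0]},{"delta_pos":[0,0,0],"dr":[0,0,0]}]'
python3 - <<'E'
from h import *
F=grab_frame("scene"),grab_frame("top")
a=cv2.resize(F[0][130:280,220:420],(800,600))[:,:,::-1]
cv2.imwrite("pics/s1.png",a)
s=get_state();print(s["eef_pos"],s["ee_rot"],s["q"])
E
```

```text
[0.56495085 0.09364657 0.01      ] [0.56613272 0.13520698 0.01      ] [0.56376893 0.05208429 0.01      ]
t: 3.7
eef_pos: [0.4497, -0.0352, 0.246]
ee_rot: [-3.139, -0.157, -1.599]
force: [1.2, -1.7, -0.3]
width: 0.0529
gripper_force: 0.0
t: 4.6
eef_pos: [0.568, 0.1916, 0.1474]
ee_rot: [-3.141, -0.158, -1.597]
force: [-0.9, 0.3, -0.0]
width: 0.0525
gripper_force: 0.0
[0.56676982 0.18930516 0.14876679] [-3.14103418 -0.15809509 -1.59780988] [ 0.72042779  0.34789625 -0.30497503  0.13558444 -1.02954554 -0.82382346]
```

View pics/s1.png

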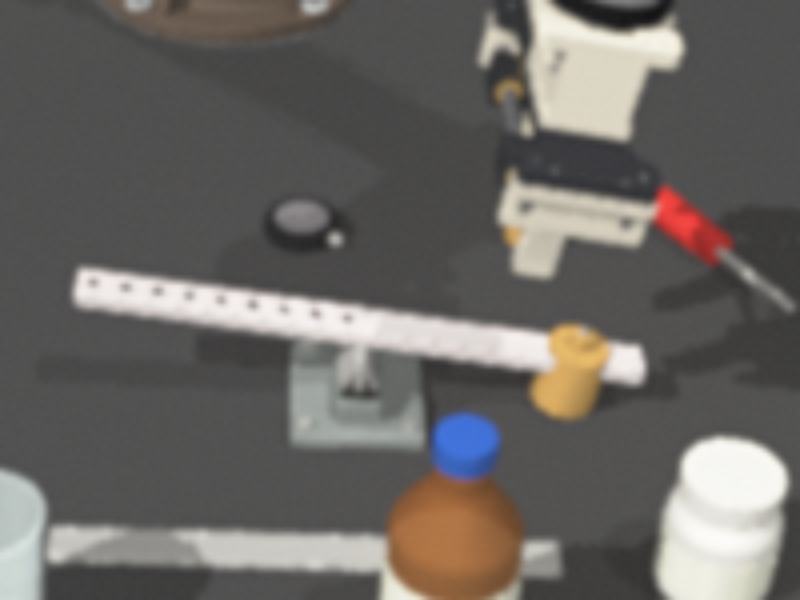

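The fingers hang just over the bar between the edge and the bob. The bob is at crop (570,370) and the wedge at (358,360), so the way down is clear.

```bash
python3 -m handwheel '[{"delta_pos":[0,0,-0.6],"dr":[0,0,0]},{"delta_pos":[0,0,-0.6],"dr":[0,0,0]},{"delta_pos":[0,0,-0.6],"dr":[0,0,0]},{"delta_pos":[0,0,-0.6],"dr":[0,0,0]},{"delta_pos":[0,0,-0.4],"dr":[0,0,0]},{"delta_pos":[0,0,-0.4],"dr":[0,0,0]},{"delta_pos":[0,0,0],"dr":[0,0,0]},{"delta_pos":[0,0,0],"dr":[0,0,0]}]'
python3 -m handwheel '[{"delta_pos":[0,0,0],"dr":[0,0,0]},{"delta_pos":[0,0,0],"dr":[0,0,0]},{"delta_pos":[0,0,0],"dr":[0,0,0]},{"delta_pos":[0,0,0],"dr":[0,0,0]},{"delta_pos":[0,0,0],"dr":[0,0,0]}]' 0.8 25
```

```text
t: 5.5
eef_pos: [0.5671, 0.189, 0.0539]
ee_rot: [-3.14, -0.157, -1.599]
force: [-0.5, -0.2, 0.2]
width: 0.053
gripper_force: 0.0
t: 6.0
eef_pos: [0.5675, 0.1894, 0.0541]
ee_rot: [-3.139, -0.156, -1.598]
force: [0.8, 1.4, 2.3]
width: 0.025
gripper_force: 25.0
```

```bash
python3 -m handwheel '[{"delta_pos":[0,-0.008,0.09],"dr":[1.6,0,0]},{"delta_pos":[0,-0.008,0.09],"dr":[1.6,0,0]},{"delta_pos":[0,-0.008,0.09],"dr":[1.6,0,0]},{"delta_pos":[0,-0.008,0.09],"dr":[1.6,0,0]},{"delta_pos":[0,-0.008,0.09],"dr":[1.6,0,0]},{"delta_pos":[0,0,0],"dr":[0,0,0]},{"delta_pos":[0,0,0],"dr":[0,0,0]}]'
cat > w.py <<'E'
import sys
from h import *
np.set_printoptions(precision=4,suppress=True)
n=int(sys.argv[1]);W=[];P=[]
for i in range(n):
    f=grab_frame("scene" if i<n-1 else "top")
    if i==n-2: sc=f
    s=get_state();W.append(np.r_[s["force"],s["moment"]]);P.append(np.r_[s["eef_pos"],s["ee_rot"]])
W=np.array(W);print(s["t"],"W",W.mean(0),"se",W.std(0)/n**.5);p=np.mean(P,0);print("P",p)
if len(sys.argv)>2:
    cv2.imwrite(f"pics/{sys.argv[2]}.png",np.vstack([cv2.resize(sc[150:270,200:400],(500,300)),cv2.resize(f[180:255,170:320],(600,300))[:,:500]])[:,:,::-1])
m=W.mean(0);ye=.0928
# moment about crest (x axis) if moment is about TCP
r=np.array([0,p[1]-ye,p[2]-.052]);print("Mx_edge",(m[3:]+np.cross(r,m[:3]))[0])
E
python3 w.py 16 a1
```

```text
t: 6.7
eef_pos: [0.5666, 0.1874, 0.0667]
ee_rot: [3.139, -0.018, -1.599]
force: [0.1, 0.2, -2.8]
width: 0.0242
gripper_force: 24.9
7.5 W [-0.0215 -0.7278 -3.1806 -0.2269  0.1183  0.0038] se [0.1517 0.1307 0.1547 0.0143 0.0322 0.01  ]
P [ 0.5666  0.1877  0.0668  3.1389 -0.0181 -1.5983]
Mx_edge -0.517868557373796
```

View pics/a1.png

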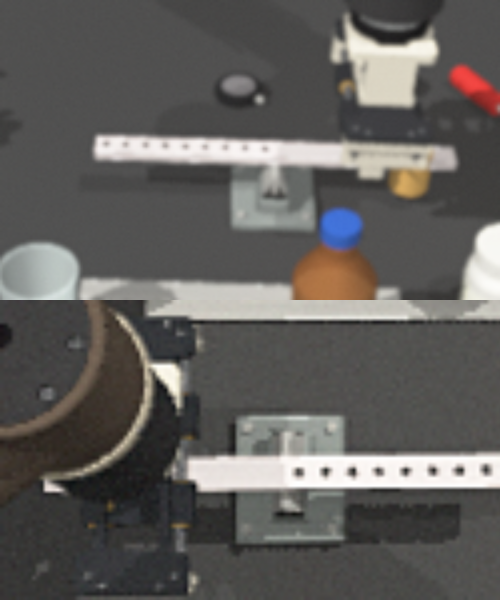

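The bar is now about level in the grip and still rests on the edge, with its ends at crop (97,148) and (455,158). Next I'll slide it along.

```bash
python3 -c "
from h import *
for y in (-.0845,.2755): print(proj('scene',np.array([.566+.0265*(y-.095),y,.057])))"
python3 -m handwheel '[{"delta_pos":[-0.005,-0.2,0],"dr":[0,0,0]},{"delta_pos":[-0.005,-0.2,0],"dr":[0,0,0]},{"delta_pos":[-0.006,-0.2,0],"dr":[0,0,0]},{"delta_pos":[-0.005,-0.2,0],"dr":[0,0,0]},{"delta_pos":[-0.006,-0.2,0],"dr":[0,0,0]},{"delta_pos":[-0.005,-0.2,0],"dr":[0,0,0]},{"delta_pos":[-0.006,-0.2,0],"dr":[0,0,0]},{"delta_pos":[-0.005,-0.2,0],"dr":[0,0,0]},{"delta_pos":[-0.005,-0.2,0],"dr":[0,0,0]},{"delta_pos":[-0.005,-0.2,0],"dr":[0,0,0]}]'
python3 w.py 12
```

```text
[238.81949846 208.95032558]
[382.16784707 213.32259829]
t: 8.5
eef_pos: [0.5657, 0.1276, 0.0674]
ee_rot: [3.14, -0.017, -1.598]
force: [0.5, 3.1, 1.1]
width: 0.0245
gripper_force: 24.9
9.1 W [ 1.4491 -2.3782  1.2122 -0.9165 -0.2781  0.0618] se [0.1049 0.1659 0.2139 0.081  0.0132 0.0112]
P [ 0.5654  0.1273  0.0672  3.1394 -0.018  -1.5983]
Mx_edge -0.8385291725856995
```

```bash
python3 w.py 10 a2;  python3 w.py 4
```

```text
9.6 W [ 1.0448 -3.0263  1.4711 -1.1695 -0.1717  0.0687] se [0.1466 0.1089 0.1343 0.0121 0.0132 0.0061]
P [ 0.5653  0.1278  0.0671  3.1394 -0.0176 -1.5983]
Mx_edge -1.072483235258306
9.8 W [ 0.7922 -2.7561  1.9524 -1.1755 -0.1332  0.0645] se [0.1479 0.315  0.1858 0.0126 0.0086 0.0059]
P [ 0.5653  0.1278  0.067   3.1394 -0.0176 -1.5983]
Mx_edge -1.0658143286114554
```

View pics/a2.png

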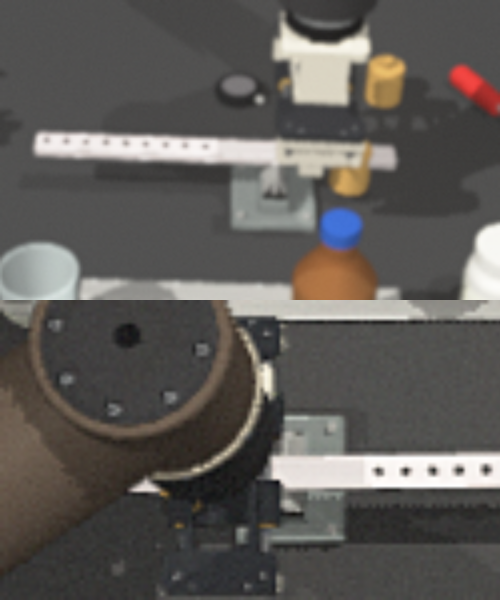

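The bar is level, with the bob beside the fingers at crop (350,180). The torque reading doesn't make sense for this pose. I'll relax the grip to shed any locked-in stress and read it again.

```bash
python3 -m handwheel '[{"delta_pos":[0,0,0],"dr":[0,0,0]},{"delta_pos":[0,0,0],"dr":[0,0,0]},{"delta_pos":[0,0,0],"dr":[0,0,0]}]' - 4;  python3 w.py 8
```

```text
t: 10.1
eef_pos: [0.5653, 0.128, 0.0668]
ee_rot: [3.139, -0.017, -1.598]
force: [1.1, -0.8, -1.4]
width: 0.0253
gripper_force: 4.0
10.5 W [ 0.881  -0.0241 -1.6807  0.1776 -0.1493  0.0283] se [0.1563 0.1632 0.1537 0.037  0.0153 0.0077]
P [ 0.5653  0.128   0.067   3.1395 -0.0173 -1.5983]
Mx_edge 0.11885925810710746
```

```bash
python3 w.py 6; python3 w.py 4
```

```text
10.8 W [ 1.0152  1.0922 -1.9469  0.4661 -0.0356  0.0246] se [0.1378 0.2275 0.1489 0.0285 0.0127 0.0076]
P [ 0.5654  0.1279  0.0671  3.1396 -0.0173 -1.5983]
Mx_edge 0.3812054762153093
11.0 W [-0.0366  1.0456 -1.6325  0.6254  0.0154 -0.0196] se [0.1727 0.3092 0.1876 0.0157 0.0186 0.0111]
P [ 0.5654  0.1279  0.0671  3.1396 -0.0173 -1.5983]
Mx_edge 0.5523419413513112
```

```bash
cat > tilt.py <<'E'
import sys
from h import *
n=int(sys.argv[1])
def centre(cam,im,cols,r0,r1,thr=165):
    g=im.min(2).astype(float);u=[];v=[]
    for c in cols:
        w=np.clip(g[r0:r1,c]-110,0,None);rows=np.arange(r0,r1)
        k=np.argmax(w); sel=abs(rows-k-r0)<9; w=w*sel
        if w.max()>50: u.append(c);v.append((w*rows).sum()/w.sum())
    return np.polyfit(u,v,1),np.array(u)
for i in range(n):
    im=grab_frame("scene")
    p,u=centre("scene",im,range(222,285),185,245)
    # tilt: slope vs level slope; level points at z=.057
    a,b=[proj("scene",np.array([.566+.0265*(y-.095),y,.057])) for y in (-.12,.03)]
    c,d=[proj("scene",np.array([.566+.0265*(y-.095),y,.057-(y-.093)*.02])) for y in (-.12,.03)]
    s0=(b[1]-a[1])/(b[0]-a[0]);s1=(d[1]-c[1])/(d[0]-c[0])
    print(round(get_state()["t"],2),"tilt(+ = bob down) rad by slope",round((p[0]-s0)/(s1-s0)*.02,4),"by height at -y",round((np.polyval(p,a[0])-a[1])/(c[1]-a[1])*.02,4),len(u))
if len(sys.argv)>2: cv2.imwrite(f"pics/{sys.argv[2]}.png",cv2.resize(im[150:270,200:400],(800,480))[:,:,::-1])
E
python3 -m handwheel '[{"delta_pos":[-0.003,-0.12,0],"dr":[0,0,0]},{"delta_pos":[-0.003,-0.12,0],"dr":[0,0,0]},{"delta_pos":[-0.003,-0.12,0],"dr":[0,0,0]},{"delta_pos":[0,0,0],"dr":[0,0,0]},{"delta_pos":[0,0,0],"dr":[0,0,0]}]' - 8
python3 tilt.py 1
python3 -m handwheel '[{"delta_pos":[0,0,0],"dr":[0,0,0]}]' 0.2
python3 tilt.py 6
```

```text
t: 11.5
eef_pos: [0.5651, 0.1164, 0.0672]
ee_rot: [3.139, -0.018, -1.599]
force: [1.7, -1.4, -0.9]
width: 0.0251
gripper_force: 8.0
11.55 tilt(+ = bob down) rad by slope 0.0196 by height at -y 0.0273 63
t: 11.65
eef_pos: [0.565, 0.1168, 0.067]
ee_rot: [3.139, -0.018, -1.599]
force: [0.1, -0.5, 0.1]
width: 0.0286
gripper_force: 0.0
11.7 tilt(+ = bob down) rad by slope 0.0122 by height at -y 0.0211 63
11.75 tilt(+ = bob down) rad by slope 0.004 by height at -y 0.0124 63
11.8 tilt(+ = bob down) rad by slope -0.0103 by height at -y -0.0008 63
11.85 tilt(+ = bob down) rad by slope -0.0226 by height at -y -0.0109 63
11.9 tilt(+ = bob down) rad by slope -0.0185 by height at -y -0.0134 63
11.95 tilt(+ = bob down) rad by slope -0.0312 by height at -y -0.0233 63
```

```bash
python3 tilt.py 8
```

```text
12.0 tilt(+ = bob down) rad by slope -0.0378 by height at -y -0.0272 63
12.05 tilt(+ = bob down) rad by slope -0.032 by height at -y -0.0237 63
12.1 tilt(+ = bob down) rad by slope -0.0224 by height at -y -0.0175 63
12.15 tilt(+ = bob down) rad by slope -0.0198 by height at -y -0.0132 63
12.2 tilt(+ = bob down) rad by slope -0.0211 by height at -y -0.0096 63
12.25 tilt(+ = bob down) rad by slope -0.0134 by height at -y -0.0033 63
12.3 tilt(+ = bob down) rad by slope -0.0099 by height at -y -0.0001 63
12.35 tilt(+ = bob down) rad by slope -0.0071 by height at -y 0.0021 63
```

Lucky: it's oscillating, not tipping, so it may already balance here. I'll keep watching.

```bash
python3 -m handwheel '[{"delta_pos":[0,0,0],"dr":[0,0,0]},{"delta_pos":[0,0,0],"dr":[0,0,0]},{"delta_pos":[0,0,0],"dr":[0,0,0]},{"delta_pos":[0,0,0],"dr":[0,0,0]},{"delta_pos":[0,0,0],"dr":[0,0,0]},{"delta_pos":[0,0,0],"dr":[0,0,0]},{"delta_pos":[0,0,0],"dr":[0,0,0]},{"delta_pos":[0,0,0],"dr":[0,0,0]},{"delta_pos":[0,0,0],"dr":[0,0,0]},{"delta_pos":[0,0,0],"dr":[0,0,0]}]'; python3 tilt.py 3 ; python3 -m handwheel '[{"delta_pos":[0,0,0],"dr":[0,0,0]},{"delta_pos":[0,0,0],"dr":[0,0,0]},{"delta_pos":[0,0,0],"dr":[0,0,0]},{"delta_pos":[0,0,0],"dr":[0,0,0]},{"delta_pos":[0,0,0],"dr":[0,0,0]}]'; python3 tilt.py 4 t1
```

```text
t: 13.35
eef_pos: [0.565, 0.117, 0.067]
ee_rot: [3.139, -0.018, -1.598]
force: [1.5, -0.1, -0.0]
width: 0.0349
gripper_force: 0.0
13.4 tilt(+ = bob down) rad by slope -0.0195 by height at -y -0.0079 63
13.45 tilt(+ = bob down) rad by slope -0.0195 by height at -y -0.0079 63
13.5 tilt(+ = bob down) rad by slope -0.0193 by height at -y -0.0078 63
t: 14.0
eef_pos: [0.5651, 0.117, 0.0671]
ee_rot: [3.139, -0.017, -1.598]
force: [1.4, 0.0, -0.1]
width: 0.0347
gripper_force: 0.0
14.05 tilt(+ = bob down) rad by slope -0.0182 by height at -y -0.0071 63
14.1 tilt(+ = bob down) rad by slope -0.0182 by height at -y -0.0071 63
14.15 tilt(+ = bob down) rad by slope -0.0183 by height at -y -0.0072 63
14.2 tilt(+ = bob down) rad by slope -0.0182 by height at -y -0.0071 63
```

View pics/t1.png

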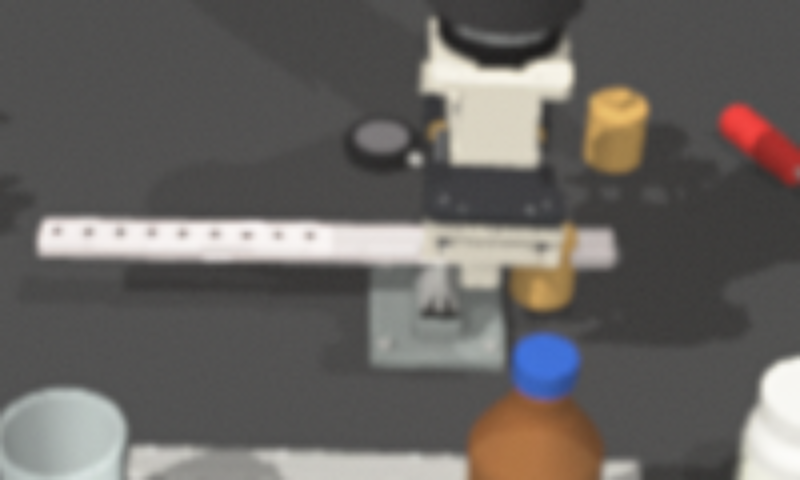

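It balances on its own. The ends are at crop (38,237) and (615,250), and there is a slight tilt with the tail down. I'll measure that over the bar's whole length.

Run:
```python
from h import *
im=grab_frame("scene");g=im.min(2).astype(float)
def v(c):
    w=np.clip(g[195:230,c]-115,0,None)*1.;return 195+(w*np.arange(35)).sum()/w.sum()
L=[c for c in range(212,300)]; vl=[v(c) for c in L]
R=[346,347,348,349,350,351,352]
def vc(c,a=195,b=222): # outermost edges at half level
    col=g[a:b,c];k=np.where(col>135)[0];return a+(k[0]+k[-1])/2,len(k)
print([(c,np.round(vc(c),1).tolist()) for c in R+[212,216,220,230,240,250,260,270,280,290,300]])
print(np.polyfit(L,vl,1),np.round(np.interp([220,260,295],L,vl),2))
for y in (-.155,-.12,-.05,.03,.185,.2045):
    p=np.array([.566+.0265*(y-.095),y,.057]);print(y,proj("scene",p),(proj("scene",p+[.0125,0,-.005])+proj("scene",p+[-.0125,0,.005]))/2)
```

```text
[(346, [211.5, 8.0]), (347, [211.5, 8.0]), (348, [211.5, 8.0]), (349, [211.5, 8.0]), (350, [211.5, 8.0]), (351, [211.5, 8.0]), (352, [211.5, 8.0]), (212, [208.5, 10.0]), (216, [208.5, 10.0]), (220, [208.5, 10.0]), (230, [209.0, 9.0]), (240, [209.5, 10.0]), (250, [209.5, 10.0]), (260, [209.5, 10.0]), (270, [209.5, 10.0]), (280, [210.0, 9.0]), (290, [210.5, 10.0]), (300, [210.5, 10.0])]
[3.24963427e-02 2.01407617e+02] [208.65 209.42 213.03]
-0.155 [211.04277351 208.10310677] [211.04018578 208.12900914]
-0.12 [224.82065024 208.52334624] [224.81849512 208.54930636]
-0.05 [252.44737106 209.36598977] [252.44608791 209.39206593]
0.03 [284.13715818 210.33256101] [284.13688264 210.3587707 ]
0.185 [345.89207691 212.21614983] [345.89378781 212.24262101]
0.2045 [353.69470569 212.45413807] [353.69666973 212.4806424 ]
```

The tilt is about 0.01 rad, so the centre of gravity is roughly 1 mm off the crest's centre and well inside its width. I'll leave the bar there, open wider, and rise straight up.

```bash
python3 -m handwheel '[{"delta_pos":[0,0,0],"dr":[0,0,0]},{"delta_pos":[0,0,0.2],"dr":[0,0,0]},{"delta_pos":[0,0,0.3],"dr":[0,0,0]},{"delta_pos":[0,0,0.4],"dr":[0,0,0]},{"delta_pos":[0,0,0.5],"dr":[0,0,0]},{"delta_pos":[0,0,1],"dr":[0,0,0]},{"delta_pos":[0,0,1],"dr":[0,0,0]},{"delta_pos":[0,0,1],"dr":[0,0,0]},{"delta_pos":[0,0,1],"dr":[0,0,0]},{"delta_pos":[0,0,1],"dr":[0,0,0]}]' -0.1
python3 tilt.py 2
python3 -m handwheel '[{"delta_pos":[-0.2,-1,0],"dr":[0.1,0,-7]},{"delta_pos":[-0.2,-1,0],"dr":[0.1,0,-7]},{"delta_pos":[-0.2,-1,0],"dr":[0.1,0,-7]},{"delta_pos":[-0.2,-1,0],"dr":[0.1,0,-7]},{"delta_pos":[-0.2,-1,0],"dr":[0.1,0,-7]},{"delta_pos":[-0.2,-1,0],"dr":[0.1,0,-7]},{"delta_pos":[-0.2,-1,0],"dr":[0.1,0,-7]},{"delta_pos":[-0.2,-1,0],"dr":[0.1,0,-7]},{"delta_pos":[-0.2,-1,0],"dr":[0.1,0,-7]},{"delta_pos":[-0.2,-1,0],"dr":[0.1,0,-7]}]'
python3 tilt.py 2
python3 - <<'E'
from h import *
np.set_printoptions(precision=4,suppress=True)
grab_frame("top");G={n:[mark_of("scene",n),mark_of("top",n)] for n in ("marker_grip","marker_shoulder","hole")}
for n,(a,b) in G.items():
    for i in a[:3]:
        for j in b[:3]:
            p,e=tri(i["location"],j["location"])
            if e<.008: print(n,p,round(e,4))
for i in G["hole"][0][:1]: print(onz("scene",i["location"],.076))
for i in G["hole"][1][:1]: print(onz("top",i["location"],.076))
s=get_state();print(s["eef_pos"],s["ee_rot"])
E
```

```text
t: 15.25
eef_pos: [0.5649, 0.1168, 0.2618]
ee_rot: [3.141, -0.017, -1.598]
force: [-0.5, -0.7, -0.1]
width: 0.0483
gripper_force: 0.0
15.3 tilt(+ = bob down) rad by slope -0.0149 by height at -y -0.0066 63
15.35 tilt(+ = bob down) rad by slope -0.015 by height at -y -0.0066 63
t: 16.35
eef_pos: [0.5044, -0.1842, 0.2598]
ee_rot: [3.13, -0.003, -2.825]
force: [0.1, -0.8, 0.1]
width: 0.0482
gripper_force: 0.0
16.4 tilt(+ = bob down) rad by slope -0.0188 by height at -y -0.007 63
16.45 tilt(+ = bob down) rad by slope -0.0188 by height at -y -0.007 63
hole [ 0.5037 -0.3323  0.0688] 0.0044
[ 0.5142 -0.3264  0.076 ]
[ 0.5033 -0.3324  0.076 ]
[ 0.5052 -0.1822  0.2592] [ 3.1297 -0.0041 -2.8182]
```

```bash
python3 -m handwheel '[{"delta_pos":[0,-0.855,-0.2],"dr":[-0.1,0,-3]},{"delta_pos":[0,-0.855,-0.2],"dr":[-0.1,0,-3]},{"delta_pos":[0,-0.855,-0.2],"dr":[-0.1,-0.1,-3]},{"delta_pos":[0,-0.855,-0.4],"dr":[-0.1,-0.1,-3]},{"delta_pos":[0,-0.855,-0.5],"dr":[-0.1,0,-3]},{"delta_pos":[0,-0.855,-0.5],"dr":[-0.1,0,-3]},{"delta_pos":[0,0,0],"dr":[0,0,0]},{"delta_pos":[0,0,0],"dr":[0,0,0]}]'
python3 - <<'E'
from h import *
a=grab_frame("scene");b=grab_frame("top")
cv2.imwrite("pics/g1.png",np.hstack([cv2.resize(a[110:230,90:190],(400,480)),cv2.resize(b[190:280,350:425],(400,480))])[:,:,::-1])
s=get_state();print(s["eef_pos"],s["ee_rot"]);p=s["eef_pos"]
for z in (.15,.13): print([proj(c,np.array([p[0],p[1],z])) for c in ("scene","top")])
E
```

```text
t: 17.6
eef_pos: [0.505, -0.3367, 0.1985]
ee_rot: [3.14, -0.004, -3.134]
force: [0.2, 0.5, -0.2]
width: 0.0481
gripper_force: 0.0
[ 0.50557961 -0.33623738  0.19963437] [ 3.14081775e+00 -1.91809178e-03 -3.13253768e+00]
[array([138.36414669, 164.56564068]), array([395.77094227, 234.41115633])]
[array([139.76156264, 171.24269556]), array([393.43596478, 235.25589415])]
```

View pics/g1.png

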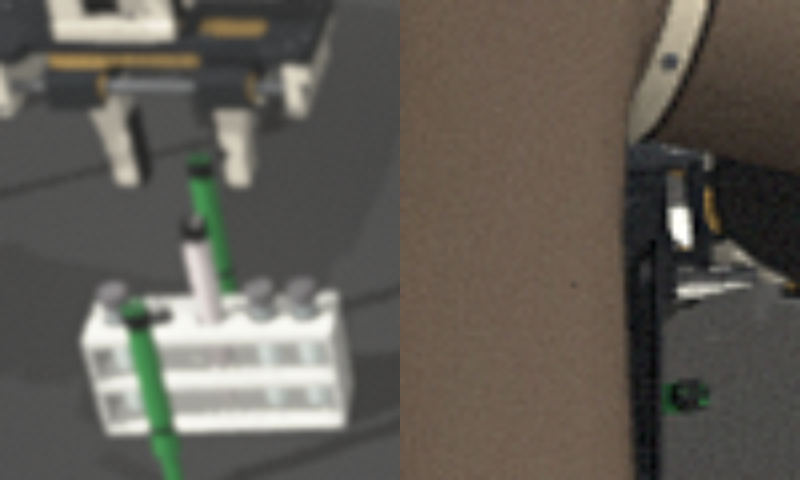

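The fingers straddle the aluminium pen: the cap is at crop (193,228) with the fingers at 127 and 237. Both green pens stay clear. Going down to grasp.

```bash
python3 -m handwheel '[{"delta_pos":[0,0,-0.5],"dr":[0,0,0]},{"delta_pos":[0,0,-0.5],"dr":[0,0,0]},{"delta_pos":[0,0,-0.5],"dr":[0,0,0]},{"delta_pos":[0,0,-0.5],"dr":[0,0,0]},{"delta_pos":[0,0,-0.33],"dr":[0,0,0]},{"delta_pos":[0,0,0],"dr":[0,0,0]},{"delta_pos":[0,0,0],"dr":[0,0,0]},{"delta_pos":[0,0,0],"dr":[0,0,0]}]'
python3 -m handwheel '[{"delta_pos":[0,0,0],"dr":[0,0,0]},{"delta_pos":[0,0,0],"dr":[0,0,0]},{"delta_pos":[0,0,0],"dr":[0,0,0]},{"delta_pos":[0,0,0],"dr":[0,0,0]},{"delta_pos":[0,0,0],"dr":[0,0,0]},{"delta_pos":[0,0,0],"dr":[0,0,0]}]' 1 12
python3 w.py 4
```

```text
t: 18.5
eef_pos: [0.5057, -0.3369, 0.1302]
ee_rot: [3.141, -0.001, -3.134]
force: [0.1, -0.2, 0.0]
width: 0.0482
gripper_force: 0.0
t: 19.1
eef_pos: [0.5052, -0.3372, 0.1294]
ee_rot: [3.141, -0.002, -3.134]
force: [0.0, -0.7, 1.4]
width: 0.0157
gripper_force: 12.0
19.3 W [ 0.2613 -1.47    1.3107 -0.7054  0.0155 -0.0104] se [0.2731 0.1568 0.1056 0.0197 0.0165 0.0137]
P [ 0.5052 -0.3372  0.1293  3.141  -0.0024 -3.1341]
Mx_edge -1.1552109014508418
```

```bash
python3 -m handwheel '[{"delta_pos":[0,0,0.2],"dr":[0,0,0]},{"delta_pos":[0,0,0.4],"dr":[0,0,0]},{"delta_pos":[0,0,0.5],"dr":[0,0,0]},{"delta_pos":[0,0,0.5],"dr":[0,0,0]},{"delta_pos":[0,0,0.5],"dr":[0,0,0]},{"delta_pos":[0,0,0.5],"dr":[0,0,0]},{"delta_pos":[0,0,0.5],"dr":[0,0,0]},{"delta_pos":[0,0,0.5],"dr":[0,0,0]},{"delta_pos":[0,0,0.4],"dr":[0,0,0]},{"delta_pos":[0,0,0],"dr":[0,0,0]}]'
python3 - <<'E'
from h import *
np.set_printoptions(precision=4,suppress=True)
a=grab_frame("scene")
cv2.imwrite("pics/l1.png",cv2.resize(a[90:220,90:190],(600,600) if 0 else (462,600))[:,:,::-1])
s=get_state();p=s["eef_pos"];print(p,s["ee_rot"],s["width"])
for z in (0,-.09,-.12,-.127): print(z,proj("scene",p+[0,0,z]))
for n in ("marker_grip","marker_shoulder","nib_tip"): print(n,[(x["location"],round(x["conf"],2)) for x in mark_of("scene",n)[:3]])
print("hole",mark_of("scene","hole")[:1])
E
python3 tilt.py 1
```

```text
t: 20.3
eef_pos: [0.5059, -0.3371, 0.2517]
ee_rot: [-3.141, 0.001, -3.134]
force: [-0.9, -0.0, -0.1]
width: 0.0156
gripper_force: 12.0
[ 0.5054 -0.3368  0.2502] [ 3.1408 -0.0008 -3.1341] 0.015427433489225475
0 [130.6873 128.8521]
-0.09 [137.4394 161.0689]
-0.12 [139.5499 171.1386]
-0.127 [140.0329 173.4431]
marker_grip [([137.3, 156.6], 0.73), ([124.7, 190.8], 0.72), ([130.2, 127.6], 0.53)]
marker_shoulder [([131.8, 221.4], 0.7), ([136.5, 161.6], 0.66), ([146.3, 182.5], 0.43)]
nib_tip []
hole [{'location': [145.9, 191.4], 'conf': 0.73}]
20.6 tilt(+ = bob down) rad by slope -0.019 by height at -y -0.0071 63
```

View pics/l1.png

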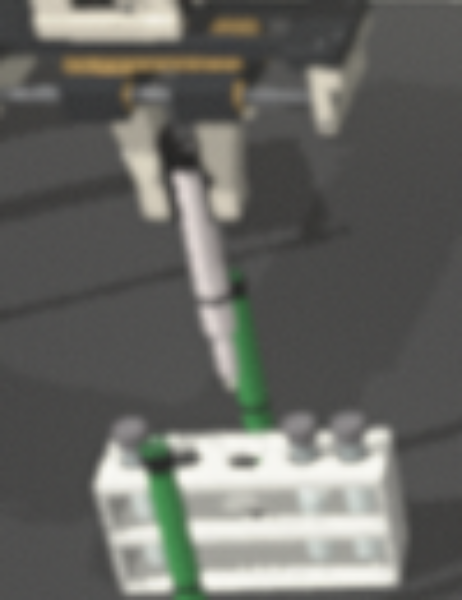

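The pen hangs straight in the gripper. Its tip is at crop (232,388), about (140,174) in the frame, against a predicted (140.0,173.4). The empty hole is at crop (243,460). Next I'll pin down the crest's y.

Run:
```python
from h import *
np.set_printoptions(precision=4,suppress=True,linewidth=150)
a=grab_frame("scene");b=grab_frame("top")
A=cv2.resize(a[195:245,285:335],(400,400),interpolation=cv2.INTER_CUBIC);B=cv2.resize(b[200:250,217:267],(400,400),interpolation=cv2.INTER_CUBIC)
def tick(I,cam,off,p,col):
    q=((proj(cam,np.array(p))-off+.5)*8).round().astype(int);cv2.circle(I,tuple(int(v) for v in q),2,col,-1)
for y,c in ((.088,(255,0,0)),(.091,(0,200,0)),(.094,(0,0,255))):
    for x in (.535,.595): 
        tick(A,"scene",(285,195),(x,y,.052),c);tick(B,"top",(217,200),(x,y,.052),c)
cv2.imwrite("pics/e1.png",np.hstack([A,B])[:,:,::-1])
for r in (226,228,230,232): print(r,a[r,288:330].mean(1).astype(int))
for y in (.05,.092,.134): print(y,proj("scene",np.array([.615,y,.01])),proj("scene",np.array([.615,y,.0])))
for x in (.535,.595): print(proj("scene",np.array([x,.091,.052])),proj("top",np.array([x,.091,.052])))
```

```text
226 [ 76  74  75  83 119 153 162 159 159 159 161 163 162 154 142 137 140 142 129 103 111 141 137  99 101 126 126 117 113 111 108 110 111 114 112 110 100
  79  61  61  72  88]
228 [ 81  80  80  87 122 159 166 164 163 163 162 165 164 157 144 134 126 100  78  70  77  84  78  67  65  79  98 113 120 120 122 120 120 122 121 128 122
 100  67  61  70  72]
230 [ 83  81  80  88 122 156 165 164 162 164 162 164 161 157 142 137 146 149 148 149 148 144 136 133 134 137 138 129 122 121 118 121 120 128 138 148 148
 122  77  57  63  73]
232 [ 83  83  82  87 122 157 166 162 164 164 163 161 161 155 139 129 135 140 143 142 142 142 144 144 143 142 136 123 116 120 119 121 128 145 160 165 161
 137  93  63  67  75]
0.05 [291.7916 237.8195] [291.6927 240.7991]
0.092 [308.6247 238.0641] [308.4376 241.0433]
0.134 [325.4678 238.3089] [325.1925 241.2877]
[307.8564 205.1243] [242.3531 232.5457]
[308.7191 219.975 ] [242.0453 212.8812]
```

View pics/e1.png

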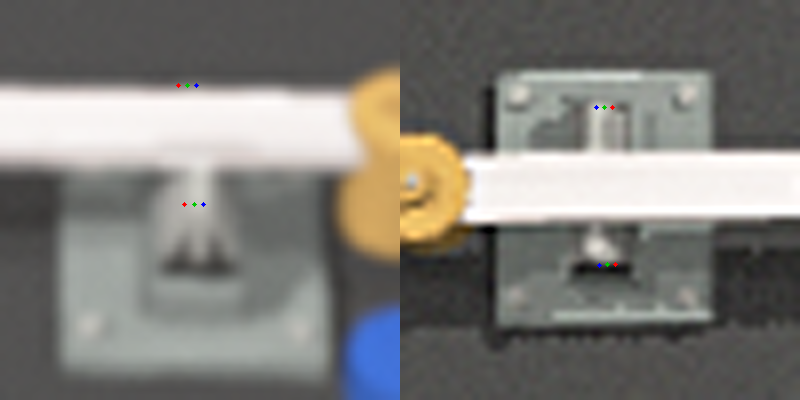

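The crest ridge shows at crop (200,205) in the left half and (599,185) in the right half, which puts the edge's y at about 0.093. The bar's centre is at x ≈ 0.564. I'll bring the nib over that point.

```bash
python3 -m handwheel '[{"delta_pos":[0.07,0.5,0],"dr":[0,0,0]},{"delta_pos":[0.13,0.95,0],"dr":[0,0,0]},{"delta_pos":[0.13,0.95,0],"dr":[0,0,0]},{"delta_pos":[0.13,0.95,0],"dr":[0,0,0]},{"delta_pos":[0.13,0.95,0],"dr":[0,0,0]},{"delta_pos":[0.13,0.95,0],"dr":[0,0,0]},{"delta_pos":[0.13,0.95,0],"dr":[0,0,0]},{"delta_pos":[0.13,0.95,0],"dr":[0,0,0]},{"delta_pos":[0.13,0.95,0],"dr":[0,0,0]},{"delta_pos":[0.13,0.95,0],"dr":[0,0,0]}]'
python3 -m handwheel '[{"delta_pos":[0.13,0.95,0],"dr":[0,0,0]},{"delta_pos":[0.13,0.95,0],"dr":[0,0,0]},{"delta_pos":[0.13,0.95,0],"dr":[0,0,0]},{"delta_pos":[0.13,0.95,-0.2],"dr":[0,0,0]},{"delta_pos":[0.13,0.95,-0.3],"dr":[0,0,0]},{"delta_pos":[0.08,0.53,-0.3],"dr":[0,0,0]},{"delta_pos":[0,0,-0.37],"dr":[0,0,0]},{"delta_pos":[0,0,0],"dr":[0,0,0]},{"delta_pos":[0,0,0],"dr":[0,0,0]},{"delta_pos":[0,0,0],"dr":[0,0,0]}]'
python3 - <<'E'
from h import *
np.set_printoptions(precision=4,suppress=True,linewidth=160)
P=[];
for i in range(3): a=grab_frame("scene");P.append(get_state()["eef_pos"])
p=np.mean(P,0);print(p,get_state()["ee_rot"],get_state()["width"])
for z in (0,-.09,-.12,-.127): print(z,proj("scene",p+[0,0,z]))
for n in ("marker_shoulder","nib_tip"): print(n,[(x["location"],round(x["conf"],2)) for x in mark_of("scene",n)[:3]])
for r in range(188,210): print(r,a[r,300:318].mean(1).astype(int))
E
```

```text
t: 21.7
eef_pos: [0.542, -0.0636, 0.2491]
ee_rot: [3.14, -0.003, -3.134]
force: [0.5, -0.5, 0.1]
width: 0.0153
gripper_force: 12.0
t: 22.7
eef_pos: [0.5643, 0.0922, 0.2146]
ee_rot: [3.141, -0.002, -3.135]
force: [0.2, 0.1, -0.7]
width: 0.0156
gripper_force: 12.0
[0.5644 0.0924 0.2147] [ 3.1402 -0.0018 -3.135 ] 0.01564988732171581
0 [312.1381 157.2671]
-0.09 [310.2285 188.887 ]
-0.12 [309.6326 198.7544]
-0.127 [309.4963 201.0116]
marker_shoulder [([130.0, 222.8], 0.73), ([309.7, 190.7], 0.67), ([144.8, 182.3], 0.48)]
nib_tip [([280.4, 212.7], 0.55)]
188 [ 52  67 114 148 139 100  84 137 197 223 221 209 187 162 127  94  81  82]
189 [ 46  81 143 188 179 129  88 124 183 216 219 206 184 156 122  91  81  82]
190 [ 42  72 130 172 170 124  82 102 155 202 214 199 173 141 107  85  81  82]
191 [ 46  59  90 118 119  97  74  86 138 191 209 193 160 119  91  81  80  82]
192 [ 62  64  73  80  83  78  76  90 142 195 215 196 158 112  83  81  83  82]
193 [ 78  79  80  80  79  79  79  97 152 207 219 200 160 110  84  81  81  81]
194 [ 84  83  82  83  82  82  80  99 159 212 220 199 161 109  81  80  81  83]
[... 434 characters left out ...]
4 187 153 105  81  83  82  83  83]
201 [ 79  80  82  82  84  83  80  85 105 147 169 139  96  81  81  82  83  81]
202 [ 77  77  80  81  84  82  82  82  92 113 124 106  84  82  81  82  81  83]
203 [73 74 77 78 80 82 81 79 82 84 86 83 80 79 81 80 82 81]
204 [75 75 74 76 77 79 79 81 83 82 81 79 78 81 81 79 81 81]
205 [107 107 103  96  96 101 105 112 115 116 113 109 108 108 108 109 111 112]
206 [174 173 166 161 160 166 176 185 188 191 188 184 183 184 182 186 192 193]
207 [233 231 225 223 222 228 234 239 241 240 239 240 239 239 240 241 243 245]
208 [245 243 239 237 237 239 242 245 246 245 245 245 245 245 245 246 247 247]
209 [244 244 242 242 242 242 242 244 244 244 243 243 243 243 244 244 243 244]
```

```bash
python3 w.py 8; python3 -m handwheel '[{"delta_pos":[0,0,-0.3],"dr":[0,0,0]},{"delta_pos":[0,0,-0.3],"dr":[0,0,0]},{"delta_pos":[0,0,-0.16],"dr":[0,0,0]},{"delta_pos":[0,0,-0.05],"dr":[0,0,0]},{"delta_pos":[0,0,-0.05],"dr":[0,0,0]},{"delta_pos":[0,0,-0.05],"dr":[0,0,0]},{"delta_pos":[0,0,-0.03],"dr":[0,0,0]},{"delta_pos":[0,0,0],"dr":[0,0,0]},{"delta_pos":[0,0,0],"dr":[0,0,0]}]'; python3 w.py 8; python3 tilt.py 1
```

```text
23.35 W [ 0.0114  0.3351 -0.0979 -0.0174 -0.0181  0.0114] se [0.2509 0.194  0.0371 0.0132 0.0077 0.0126]
P [ 0.5642  0.0929  0.2142  3.1405 -0.0024 -3.1343]
Mx_edge -0.07173549946686994
t: 24.25
eef_pos: [0.5643, 0.093, 0.1861]
ee_rot: [3.14, -0.002, -3.134]
force: [0.1, -0.3, 0.9]
width: 0.0158
gripper_force: 12.0
24.65 W [-0.2226  0.0902  0.9246 -0.0724  0.0972 -0.008 ] se [0.1009 0.1451 0.1708 0.01   0.013  0.008 ]
P [ 0.5642  0.093   0.186   3.1405 -0.0023 -3.1342]
Mx_edge -0.08432986871710313
24.7 tilt(+ = bob down) rad by slope -0.0082 by height at -y -0.0008 63
```

The nib force is 1.0 N, which means about 2.5 mm of travel, enough for paint. I'll press 0.5 mm more to be sure, then lift and check the bar.

```bash
python3 -m handwheel '[{"delta_pos":[0,0,-0.016],"dr":[0,0,0]},{"delta_pos":[0,0,0],"dr":[0,0,0]},{"delta_pos":[0,0,0],"dr":[0,0,0]},{"delta_pos":[0,0,0.05],"dr":[0,0,0]},{"delta_pos":[0,0,0.05],"dr":[0,0,0]},{"delta_pos":[0,0,0.1],"dr":[0,0,0]},{"delta_pos":[0,0,0.4],"dr":[0,0,0]},{"delta_pos":[0,0,0.5],"dr":[0,0,0]},{"delta_pos":[0,0,0.5],"dr":[0,0,0]},{"delta_pos":[0,0,0.526],"dr":[0,0,0]}]'
python3 tilt.py 1
python3 -m handwheel '[{"delta_pos":[-0.07,-0.5,0],"dr":[0,0,0]},{"delta_pos":[-0.13,-0.95,0],"dr":[0,0,0]},{"delta_pos":[-0.13,-0.95,0],"dr":[0,0,0]},{"delta_pos":[-0.13,-0.95,0],"dr":[0,0,0]},{"delta_pos":[-0.13,-0.95,0],"dr":[0,0,0]},{"delta_pos":[-0.13,-0.95,0],"dr":[0,0,0]},{"delta_pos":[-0.13,-0.95,0],"dr":[0,0,0]},{"delta_pos":[-0.13,-0.95,0],"dr":[0,0,0]},{"delta_pos":[-0.13,-0.95,0],"dr":[0,0,0]},{"delta_pos":[-0.13,-0.95,0],"dr":[0,0,0]}]'
python3 -m handwheel '[{"delta_pos":[-0.13,-0.95,0],"dr":[0,0,0]},{"delta_pos":[-0.13,-0.95,0],"dr":[0,0,0]},{"delta_pos":[-0.13,-0.95,0],"dr":[0,0,0]},{"delta_pos":[-0.13,-0.95,0],"dr":[0,0,0]},{"delta_pos":[-0.13,-0.95,0],"dr":[0,0,0]},{"delta_pos":[-0.08,-0.53,0],"dr":[0,0,0]},{"delta_pos":[0,0,0],"dr":[0,0,0]},{"delta_pos":[0,0,0],"dr":[0,0,0]},{"delta_pos":[0,0,0],"dr":[0,0,0]}]'
python3 - <<'E'
from h import *
np.set_printoptions(precision=4,suppress=True,linewidth=160)
P=[];
for i in range(4): a=grab_frame("scene");P.append(get_state()["eef_pos"])
b=grab_frame("top")
p=np.mean(P,0);print(p,get_state()["ee_rot"],get_state()["width"])
for z in (-.09,-.12,-.127): print(z,proj("scene",p+[0,0,z]))
print("axis at mouth",proj("scene",np.array([p[0],p[1],.076])))
for r in (168,170,172,174,175): print(r,a[r,130:152].mean(1).astype(int))
# hole: dark pixels on rack top
print("hole");
for r in range(185,196): print(r,a[r,134:152].mean(1).astype(int))
E
python3 tilt.py 1
```

```text
t: 25.7
eef_pos: [0.5642, 0.093, 0.2506]
ee_rot: [3.14, -0.002, -3.134]
force: [1.0, -0.2, 0.1]
width: 0.0155
gripper_force: 12.0
25.75 tilt(+ = bob down) rad by slope -0.0205 by height at -y -0.0082 63
t: 26.75
eef_pos: [0.5259, -0.1801, 0.249]
ee_rot: [3.14, -0.003, -3.134]
force: [1.1, 0.7, -0.3]
width: 0.0156
gripper_force: 12.0
t: 27.65
eef_pos: [0.505, -0.3362, 0.2492]
ee_rot: [3.14, -0.003, -3.134]
force: [0.4, -0.1, -0.8]
width: 0.0156
gripper_force: 12.0
[ 0.5053 -0.3361  0.2493] [ 3.1406 -0.0023 -3.1332] 0.01576128043163911
-0.09 [137.7747 161.3402]
-0.12 [139.8789 171.4004]
-0.127 [140.3605 173.7029]
axis at mouth [143.4612 188.5282]
168 [ 82  83  82  80  81  81  99 151 198 203 180 148 113  86  76  71  71  74  75  74  76  74]
170 [ 83  81  82  81  82  79  83 112 164 195 185 155 115  90  79  73  70  71  73  75  74  74]
172 [ 83  81  82  81  80  75  74  80 114 162 183 163 120  93  80  76  70  70  72  75  75  76]
174 [ 83  82  83  81  76  73  73  73  82 114 148 145 118  97  85  77  74  70  72  76  75  75]
175 [ 82  83  80  80  75  74  74  73  75  86 101 109 106  96  89  79  7
[... 257 characters left out ...]
229]
188 [237 245 244 243 235 222 199 184 176 181 197 213 225 237 243 244 240 226]
189 [233 244 245 242 231 195 150 125 115 114 123 153 204 237 244 244 241 228]
190 [240 245 244 244 234 197 145 114 105 104 119 160 215 239 245 245 243 238]
191 [244 245 245 244 241 227 201 184 180 178 186 218 237 244 245 244 245 244]
192 [245 244 244 245 244 242 240 238 238 236 234 241 245 245 244 244 244 244]
193 [244 243 243 243 243 243 244 244 244 243 241 241 241 242 241 241 241 241]
194 [237 237 234 233 234 234 234 234 234 234 233 232 230 231 230 231 230 231]
195 [219 219 217 216 216 217 217 216 217 216 214 213 210 210 208 209 209 208]
27.95 tilt(+ = bob down) rad by slope -0.0189 by height at -y -0.007 63
```

The bar is still balanced and its tilt hasn't changed. The pen hangs over its hole, at the position it came out of. I'll ease it in with a small nudge towards −y and watch the force.

```bash
python3 -m handwheel '[{"delta_pos":[0,-0.03,-0.3],"dr":[0,0,0]},{"delta_pos":[0,0,-0.5],"dr":[0,0,0]},{"delta_pos":[0,0,-0.4],"dr":[0,0,0]},{"delta_pos":[0,0,-0.3],"dr":[0,0,0]},{"delta_pos":[0,0,-0.3],"dr":[0,0,0]},{"delta_pos":[0,0,-0.3],"dr":[0,0,0]},{"delta_pos":[0,0,-0.3],"dr":[0,0,0]},{"delta_pos":[0,0,-0.1],"dr":[0,0,0]},{"delta_pos":[0,0,0],"dr":[0,0,0]}]'
python3 w.py 4
python3 -m handwheel '[{"delta_pos":[0,0,-0.1],"dr":[0,0,0]},{"delta_pos":[0,0,-0.1],"dr":[0,0,0]},{"delta_pos":[0,0,-0.1],"dr":[0,0,0]},{"delta_pos":[0,0,-0.1],"dr":[0,0,0]},{"delta_pos":[0,0,-0.1],"dr":[0,0,0]},{"delta_pos":[0,0,0],"dr":[0,0,0]}]'
python3 w.py 4
```

```text
t: 28.85
eef_pos: [0.5049, -0.3378, 0.1736]
ee_rot: [3.14, -0.003, -3.134]
force: [-0.1, -0.8, -0.6]
width: 0.0158
gripper_force: 12.0
29.05 W [-0.1463  0.3787  0.0467 -0.0471 -0.0334 -0.002 ] se [0.2428 0.4325 0.2317 0.0161 0.0206 0.0091]
P [ 0.5053 -0.3379  0.1745  3.1409 -0.0021 -3.1341]
Mx_edge -0.11361531988303013
t: 29.65
eef_pos: [0.5048, -0.3377, 0.1585]
ee_rot: [3.14, -0.003, -3.134]
force: [-0.2, -0.2, -0.7]
width: 0.0155
gripper_force: 12.0
29.85 W [-0.1932  0.0074 -0.4236 -0.0257 -0.0431 -0.0139] se [0.1851 0.3979 0.2141 0.0133 0.0187 0.0076]
P [ 0.5051 -0.3378  0.1591  3.1406 -0.0028 -3.1342]
Mx_edge 0.15588548494672894
```

```bash
python3 -m handwheel '[{"delta_pos":[0,0,-0.15],"dr":[0,0,0]},{"delta_pos":[0,0,-0.15],"dr":[0,0,0]},{"delta_pos":[0,0,-0.15],"dr":[0,0,0]},{"delta_pos":[0,0,0],"dr":[0,0,0]}]'
python3 w.py 4
python3 -m handwheel '[{"delta_pos":[0,0,-0.15],"dr":[0,0,0]},{"delta_pos":[0,0,-0.15],"dr":[0,0,0]},{"delta_pos":[0,0,-0.15],"dr":[0,0,0]},{"delta_pos":[0,0,0],"dr":[0,0,0]}]'
python3 w.py 4
```

```text
t: 30.25
eef_pos: [0.5047, -0.3378, 0.1447]
ee_rot: [3.14, -0.004, -3.134]
force: [0.0, -0.6, -0.6]
width: 0.0159
gripper_force: 12.0
30.45 W [ 0.2343 -0.3874 -0.3894 -0.0806 -0.039  -0.0073] se [0.2148 0.1621 0.2945 0.0192 0.0107 0.0125]
P [ 0.505  -0.3378  0.1455  3.1405 -0.003  -3.1341]
Mx_edge 0.12327285646372949
t: 30.85
eef_pos: [0.5047, -0.3377, 0.1312]
ee_rot: [3.14, -0.004, -3.134]
force: [0.6, -1.1, -0.1]
width: 0.0156
gripper_force: 12.0
31.05 W [-0.1204 -0.2043 -0.1841 -0.168  -0.0279  0.0068] se [0.2475 0.0874 0.0975 0.0275 0.0096 0.0116]
P [ 0.505  -0.3378  0.132   3.1405 -0.003  -3.1342]
Mx_edge -0.0724457952551924
```

```bash
python3 -m handwheel '[{"delta_pos":[0,0,-0.04],"dr":[0,0,0]},{"delta_pos":[0,0,-0.04],"dr":[0,0,0]},{"delta_pos":[0,0,0],"dr":[0,0,0]}]'
python3 -m handwheel '[{"delta_pos":[0,0,0],"dr":[0,0,0]},{"delta_pos":[0,0,0],"dr":[0,0,0]},{"delta_pos":[0,0,0],"dr":[0,0,0]},{"delta_pos":[0,0,0],"dr":[0,0,0]},{"delta_pos":[0,0,0],"dr":[0,0,0]}]' -0.1
python3 -m handwheel '[{"delta_pos":[0,0,0.3],"dr":[0,0,0]},{"delta_pos":[0,0,0.5],"dr":[0,0,0]},{"delta_pos":[0,0,0.8],"dr":[0,0,0]},{"delta_pos":[0,0,0.8],"dr":[0,0,0]},{"delta_pos":[0,0,0.8],"dr":[0,0,0]},{"delta_pos":[0,0,0.8],"dr":[0,0,0]},{"delta_pos":[0,0,0],"dr":[0,0,0]},{"delta_pos":[0,0,0],"dr":[0,0,0]}]'
python3 tilt.py 3
python3 - <<'E'
from h import *
np.set_printoptions(precision=4,suppress=True,linewidth=160)
o=cv2.imread("pics/scene0.png")[:,:,::-1]
a=grab_frame("scene");b=grab_frame("top")
for n in ("marker_grip","marker_shoulder"): print(n,[(x["location"],round(x["conf"],2)) for x in mark_of("scene",n)[:4]])
# pen rows before/after
for I in (o,a):
    for r in (164,168,174,180): print(r,I[r,130:152].mean(1).astype(int))
E
```

```text
t: 31.35
eef_pos: [0.505, -0.3378, 0.1297]
ee_rot: [3.141, -0.003, -3.134]
force: [-0.5, -0.6, -0.3]
width: 0.0156
gripper_force: 12.0
t: 31.85
eef_pos: [0.5051, -0.3378, 0.1298]
ee_rot: [3.141, -0.003, -3.134]
force: [0.4, 0.9, 0.1]
width: 0.0464
gripper_force: 0.0
t: 32.65
eef_pos: [0.5052, -0.3378, 0.2508]
ee_rot: [3.141, -0.001, -3.134]
force: [0.2, 0.2, -0.2]
width: 0.0482
gripper_force: 0.0
32.7 tilt(+ = bob down) rad by slope -0.0189 by height at -y -0.0071 63
32.75 tilt(+ = bob down) rad by slope -0.019 by height at -y -0.0071 63
32.8 tilt(+ = bob down) rad by slope -0.0189 by height at -y -0.007 63
marker_grip [([140.4, 156.5], 0.7), ([124.9, 190.7], 0.6), ([140.6, 172.9], 0.55)]
marker_shoulder [([144.3, 198.9], 0.78), ([127.4, 221.7], 0.76), ([143.4, 184.8], 0.72), ([397.5, 194.8], 0.33)]
164 [ 81  82  81  82  86  96 108 112  90  72  77  88  90  83  77  78  81  82  83  83  82  83]
168 [81 82 83 82 75 62 47 43 41 38 42 60 77 85 82 78 78 80 84 82 82 84]
174 [ 83  82  82  81  83 109 169 217 225 209 190 172 149 121  94  82  78  79  81  83  84  83]
180 [ 82  84  82  82  81  81  97 149 204 223 213 192 173 154 125  95  78  75  74  80  89  98]
164 [ 82  81  81  81  91 116 140 151 150 146 140 116  89  77  72  69  73  73  74  74  74  72]
168 [80 80 82 82 79 69 55 51 49 42 38 45 62 76 75 70 71 71 72 73 75 72]
174 [ 83  82  80  77  74  78 118 179 218 217 200 182 164 139 104  79  71  70  72  75  75  75]
180 [ 74  73  73  74  72  73  74 102 161 213 219 202 182 165 141 105  79  68  69  73  80  93]
```

Run:
```python
from h import *
np.set_printoptions(precision=4,suppress=True,linewidth=170)
a=grab_frame("scene");b=grab_frame("top")
q=proj("scene",np.array([.5642,.093,.062]));print(q)
u,v=q.round().astype(int)
for r in range(v-3,v+4): print(r,[tuple(int(k) for k in x) for x in a[r,u-3:u+4]])
q=proj("top",np.array([.5642,.093,.062]));print(q);u,v=q.round().astype(int)
for r in range(v-2,v+3): print(r,[tuple(int(k) for k in x) for x in b[r,u-3:u+4]])
g=a.min(2).astype(float)
def top(c):  # subpixel upper edge
    col=g[198:212,c];k=np.argmax(col>160);return 198+k-(col[k]-160)/(col[k]-col[k-1])
C=list(range(213,300,3));D=list(range(346,353));
print("left top edge",np.round([top(c) for c in C],2));print("right",np.round([top(c) for c in D],2))
for y in (-.15,-.05,.19,.2): print(y,proj("scene",np.array([.552+.0265*(y-.093),y,.062])))
d=cv2.absdiff(a,np.ascontiguousarray(cv2.imread("pics/scene0.png")[:,:,::-1])).max(2)>60
k,l,st,c=cv2.connectedComponentsWithStats(d.astype(np.uint8));print([s.tolist() for s in st[1:] if s[4]>8 and s[1]>100])
```

```text
[309.2493 209.1054]
206 [(191, 181, 180), (194, 185, 182), (199, 191, 187), (200, 193, 188), (197, 189, 185), (192, 184, 180), (189, 182, 178)]
207 [(246, 239, 237), (246, 240, 238), (246, 240, 238), (246, 240, 237), (245, 239, 237), (245, 239, 237), (245, 239, 237)]
208 [(250, 245, 244), (249, 246, 244), (250, 246, 244), (249, 245, 243), (249, 245, 243), (249, 245, 243), (249, 245, 244)]
209 [(248, 244, 243), (248, 244, 243), (248, 244, 242), (248, 243, 242), (248, 243, 242), (247, 243, 242), (247, 243, 241)]
210 [(246, 242, 240), (246, 242, 241), (246, 242, 240), (246, 241, 240), (246, 242, 240), (247, 242, 240), (246, 241, 240)]
211 [(245, 240, 238), (245, 240, 238), (244, 240, 238), (244, 239, 237), (244, 239, 237), (244, 239, 237), (243, 238, 236)]
212 [(236, 230, 227), (237, 231, 228), (237, 230, 228), (236, 230, 227), (235, 229, 227), (234, 228, 226), (235, 229, 227)]
[241.2982 222.4545]
220 [(251, 246, 243), (250, 245, 242), (248, 244, 241), (248, 243, 240), (248, 244, 240), (249, 244, 241), (251, 245, 241)]
221 [(244, 239, 236), (243, 238, 235), (243, 237, 234), (243, 238, 2
[... 297 characters left out ...]
 240)]
224 [(246, 242, 238), (247, 242, 240), (247, 242, 239), (247, 243, 240), (247, 243, 240), (247, 243, 240), (247, 242, 241)]
left top edge [204.12 204.14 204.06 203.98 204.36 204.47 204.48 204.65 204.73 204.65 204.63 204.68 204.79 204.78 204.76 204.73 204.62 204.6  205.05 205.03 205.01 204.86 205.03 205.32
 205.33 205.51 205.56 205.56 205.56]
right [206.61 206.63 206.63 206.62 206.63 206.62 206.88]
-0.15 [213.525  203.2387]
-0.05 [252.7056 204.4217]
0.19 [347.5227 207.2846]
0.2 [351.4976 207.4046]
[[78, 105, 10, 14, 79], [97, 104, 21, 3, 52], [156, 106, 8, 13, 72], [108, 115, 12, 23, 137], [140, 118, 9, 21, 148], [238, 197, 63, 9, 295], [209, 204, 87, 12, 589], [312, 204, 70, 31, 939]]
```

The pen is seated at its old height, the bar is still balanced (about 0.8° off level), and the image difference shows only the bar and arm have moved. The nib was pressed to roughly 1 N for well over 0.2 s. The paint doesn't show in the pictures. Handing in.

```bash
python3 -c "
from station import *
print(job_done())"
```

```text
the job is handed in; nothing more can be done
None
```

I handed the job in at about 33 s: the bar balances by itself on the knife edge about 0.8° off level, the nib was pressed above the edge at about 1 N (the mark doesn't show in the pictures), the marker is back in its hole, and nothing else moved.

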